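# Clear the cook's handful away: seasonings, produce and peeler each to its holder

## Task

Clear the worktop in front of you and sort what the cook left there: stand the pepper mill in the wide well of the dark wooden seasoning stand and the green-labelled spice jar in its narrow well, lay the garlic and the lemon in the slatted produce crate, and lay the peeler flat, lengthwise, in the empty wide bay of the white utensil tray. Set each thing down rather than dropping it, and leave the marker pen and the red tin where they are.

Things in the scene. Friction and masses are not known exactly. Their poses are not given: they have to be found in the camera images.
- pepper_mill: Pepper mill of dark turned wood, standing, the one in front of the robot (another, fixed, stands out of reach at the back by the wall), 170 mm tall. Origin: centre of its underside, z up. Body up to 58 mm across; the round head, 123 to 159 mm up, is 49 mm across and good to grip (141 mm up), with a 12 mm metal button on top. Too wide for the narrow well.
- spice_jar: Small glass spice jar with a green label and a black cap, standing, 40 mm across all the way up, 105 mm tall. Origin: centre of its underside, z up. Good to grip by the cap, 85 mm up. (A similar jar with a brown label stands far back and is not meant.)
- garlic: Whole garlic bulb, pale pink-white, about 60 x 57 x 58 mm (x, y, z), the one in front of the robot (another, fixed, lies out of reach at the far right end of the worktop). Origin: centre of its underside; widest about 25 mm up.
- lemon: Whole yellow lemon, lying, the one in front of the robot (another, fixed, lies out of reach at the far right end). 72 mm long along its own x, 57 mm across, 58 mm high. Origin: centre of its underside as it lies at the start; widest 29 mm up. It can roll about its x axis, and its origin then turns with it.
- peeler: Vegetable peeler with a dark green handle and a steel blade, lying flat on the worktop, 170 mm long along its own x, 25 mm wide (y), 18 mm high. Origin: centre of its underside.
- stand: Seasoning stand, fixed: dark wood block 96 x 186 x 40 mm (x, y, z) with two round wells in its top, floors 12 mm above the worktop, rims chamfered by 4 mm. The wide well (78 mm across, for the pepper mill) is centred at x = 0, y = +45 mm; the narrow well (56 mm across, for the spice jar) at x = 0, y = -49 mm. Origin: centre of the underside, z up.
- crate: Pale slatted wooden produce crate, fixed, open on top: 130 x 210 mm outside (x, y), walls 6 mm thick and 50 mm high, inside floor 8 mm above the worktop, 12 mm square posts in the inner corners. Origin: centre of the underside, z up. Garlic and lemon fit side by side, some 50 mm either way along y from its middle.
- utensil_tray: White plastic utensil tray, fixed, open, 128 x 216 mm (x, y), walls 3 mm thick and 28 mm high, inside floor 3 mm above the worktop. A divider 22 mm high at x = +24 mm parts it along y into a wide empty bay (x -61 to +22 mm, y -105 to +105 mm) and a narrow bay (x +26 to +61 mm) where a fixed steel teaspoon lies. Origin: centre of the underside, z up.
- marker: Bystander: white marker pen with a black cap, lying on the worktop, 135 mm long along its own y, 17 mm across. Origin: centre of its underside.
- tin: Bystander: red food tin, standing, 75 mm across, 110 mm tall. Origin: centre of its underside.

How it is judged:
By the outcome, as a careful person would: the job done as asked, in the order asked, and still so for the second after the job is handed in, with the robot touching nothing.
It also fails if it takes over 136 s, if anything falls off the work surface, if the arm or the gripper's body presses on something with over 40 N, if the wrist force passes 120 N, or if a joint passes its speed limit or range.

## Robot

A 6-joint arm with a two-finger parallel gripper is mounted at the origin on a cart in front of the work surface, level with it; the furniture and walls round the work are solid. World frame = base frame: x ahead of the robot, y to its left, z up, the work surface at z = 0. Lengths are in mm, angles in rad, forces in N, time in s.
With the tool pointing down it reaches from about 300 to 875 mm from the base axis. Payload 4.2 kg.
Tool frame: the origin (TCP) lies where the fingers leave the gripper's body, on its centre line; the fingertips stand 73 mm ahead of it and the grasp point (between the pads) lies bot.grip_depth ahead of it (bot.grip_depth is the distance from the TCP to the grasp point, in mm); z points along the fingers, y is the line along which they close (so a half turn about z gives the same grasp; the last joint's range is limited). The gripper opens to 85 mm and grips with 20 to 120 N. Pads are 22 mm wide; open, the fingers measure 114 mm over their backs; the gripper's body (76 mm by 85 mm) begins 54 mm behind the grasp point. The pads swing forward as they close: fully open they stand 13 mm farther back than shut.
Start: joints at [-1.33, 0.32, 1.565, -0, 1.257, -0.02], TCP at [148.266, -555.563, 303.938] pointing down, gripper open.
Joint ranges: [-3.11, 3.11], [-0.84, 2.01], [0.21, 2.61], [-1.34, 4.49], [0.05, 2.63], [-2.56, 2.56]. Speed limits (rad/s): [2.57, 2.57, 3.14, 3.14, 3.14, 3.14].

## Interface

Orientations are given as a unit quaternion [w, x, y, z].
In Python, from cell import bot, effector, get_obs, vision, models gives the robot as it stands. Calls block until the motion is done:
- bot.move_to(position, orientation): joint-space move of the TCP to a pose.
- bot.line_to(position, rot=None, speed=150): straight line of the TCP; rot=None keeps the orientation; speed is the mean speed in mm/s.
- bot.goto_joints(angles): joint-space move.
- effector.move_gripper(opening, strength=None): finger opening in mm; strength is the grip in N (None keeps the last); returns when the fingers have stopped.
- bot.sleep(seconds).
- bot.inverse_kinematics(position, orientation): joint angles nearest the present ones, or None.
- get_obs(): the state.
- vision.get_image(name): name is "scene" or "top" or "wrist"; returns a dict with "color" (400x640x3 uint8, blue, green, red), "fx", "fy", "cx", "cy" (pixels), "k1" (the pictures are not rectified: a ray, as slopes to the right and down, at radius r is drawn at 1 + k1 r^2 times it, then the intrinsics apply), "xyz" and "attitude" of the camera in the world. Camera axes: x right, y down, z forward; pixel columns grow to the right and rows downward; lengths in mm; the calibration is good to about 2 mm. A picture is of the moment at which its call begins. There is no depth.
A pose or a line that the arm cannot do raises bot.PlanningError and nothing moves.
- bot.sign_off(): hands the job in; it is judged then, once.
Trained networks look in the newest picture that a camera, given by its name, has taken for a name from the list of things; names that differ only in an ending like _2 or _b are one class to them, and where a whole thing is asked for, a point or a joint stands for the part that bears it (a point fixed in the world has none). Each returns a list of dicts, best first, with "conf" (0 to 1); they miss things now and then, are a little off and sometimes report something else, mostly with a low value. They report only what shows in the picture. A call takes as long as a camera call.
- models.trace(camera, target): "pixels" (400x640 bool, what is visible of it) and "rect" ([left, top, right, bottom] in pixels, round what is visible of it).
The state is a dict: "clock": time; "joint_pos": joint angles; "joint_velocities": joint speeds; "joint_efforts": joint torques, N m; "tcp_pos": TCP position; "tcp_rot": TCP orientation; "force": force on the tool from outside, world axes, zero at the start; "moment": the same for the moment, N m; "grip_width": finger opening in mm; "grasp_force": force on a finger pad.
Only numpy, scipy, OpenCV 4.12 (cv2) and the standard library are available. Lean on these libraries where they do the work, as an engineer would, in place of code of your own. Each camera call takes 0.05 s, during which the arm holds its last target. There are 200 camera calls.

## Working session

There is one attempt and no reset: what is moved stays moved. The work goes in short steps, each a Python script; the robot and the scene stay as the last script left them, time stands still between calls to the robot, and variables do not carry over. Pictures are saved under pics/ and viewed, at most 14 in all, crops included, and the job is handed in when it is done.

```bash
ls; mkdir -p pics; python3 - <<'E'
from cell import bot, effector, get_obs, vision, models
import cv2, numpy as np
o=get_obs(); print(o['clock'],o['tcp_pos'],o['tcp_rot'],o['grip_width'],bot.grip_depth)
names="pepper_mill spice_jar garlic lemon peeler stand crate utensil_tray marker tin".split()
for c in ("scene","top"):
    im=vision.get_image(c); cv2.imwrite(f"pics/{c}0.png",im["color"])
    print(c,{k:np.round(v,4).tolist() for k,v in im.items() if k!="color"})
    for n in names:
        print(n,[(round(d["conf"],2),np.round(d["rect"]).astype(int).tolist(),int(d["pixels"].sum())) for d in models.trace(c,n)[:3]])
E
```

```text
pics
0.0 [ 148.15252404 -555.20577702  303.05051772] [-9.28045299e-04  9.91510450e-01  1.30023670e-01 -1.09927123e-04] 85.42621741266937 53.900000000000006
scene {'fx': 408.2281, 'fy': 408.2281, 'cx': 322.8337, 'cy': 204.2849, 'k1': -0.0443, 'xyz': [-406.9883, 573.8608, 852.9109], 'attitude': [0.2178, -0.4346, 0.773, -0.4076]}
pepper_mill [(0.92, [317, 197, 339, 249], 713), (0.26, [376, 209, 388, 216], 49)]
spice_jar [(0.63, [335, 188, 349, 221], 343)]
garlic [(0.6, [302, 211, 318, 229], 206)]
lemon [(0.48, [351, 213, 369, 237], 239)]
peeler [(0.3, [319, 199, 340, 247], 696)]
stand [(0.67, [378, 178, 403, 203], 448)]
crate [(0.66, [187, 243, 272, 300], 3241)]
utensil_tray [(0.65, [291, 170, 358, 208], 1341)]
marker []
tin [(0.69, [361, 144, 380, 179], 577)]
top {'fx': 421.5071, 'fy': 421.5071, 'cx': 321.3173, 'cy': 191.7821, 'k1': -0.0127, 'xyz': [419.7935, -43.783, 1170.8885], 'attitude': [-0.0474, 0.7091, -0.7021, 0.0447]}
pepper_mill [(0.82, [285, 230, 312, 253], 459), (0.67, [382, 196, 404, 256], 446)]
spice_jar [(0.56, [336, 197, 356, 217], 236)]
garlic [(0.55, [289, 197, 310, 216], 331)]
lemon [(0.95, [338, 230, 358, 256], 412)]
peeler [(0.89, [379, 199, 402, 257], 429)]
stand [(0.88, [419, 185, 490, 229], 2604)]
crate [(0.6, [136, 209, 226, 265], 4023)]
utensil_tray [(0.94, [317, 122, 400, 177], 3781)]
marker [(0.73, [425, 119, 459, 159], 931), (0.59, [255, 199, 269, 247], 278)]
tin [(0.86, [425, 120, 461, 156], 949)]
```

View pics/scene0.png

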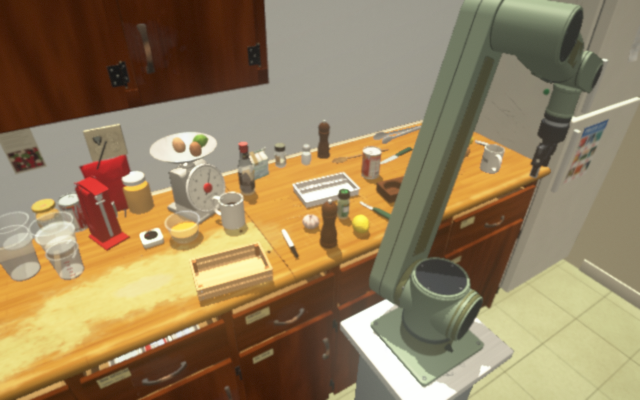

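View pics/top0.png

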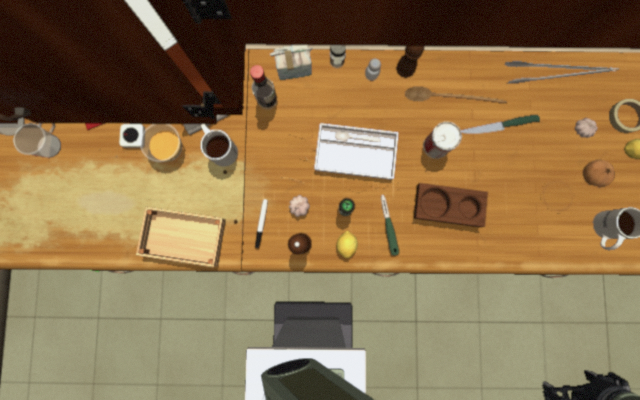

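The scene picture shows the worktop with the crate at about (232,271), the mill (328,223) and the tray (325,190). The stand (390,190) is half hidden by the arm. The top picture shows mill (299,243), jar (346,206), garlic (299,206), lemon (347,245), peeler (390,225, blade up-left), tray (357,152) with its spoon bay on the far side, and stand (452,206) with the wide well on the left. It also shows crate (181,237), marker (262,223) and tin (442,138). The networks' best hits match, except that the marker is its second hit.

```bash
cat > h.py <<'E'
from cell import bot, effector, get_obs, vision, models
import cv2, numpy as np
from scipy.spatial.transform import Rotation as R
def rot(q): return R.from_quat([q[1],q[2],q[3],q[0]])
def down(yaw):  # tool down, closing line (tool y) at angle yaw - 90deg
    q=(R.from_euler('z',yaw)*R.from_euler('x',np.pi)).as_quat(); return [q[3],q[0],q[1],q[2]]
def rays(im,uv):
    p=(np.atleast_2d(uv)-[im["cx"],im["cy"]])/[im["fx"],im["fy"]]; s=p.copy()
    for _ in range(8): s=p/(1+im["k1"]*(s**2).sum(1,keepdims=True))
    return rot(im["attitude"]).apply(np.c_[s,np.ones(len(s))])
def onplane(im,uv,z):
    d=rays(im,uv); c=np.array(im["xyz"]); return (c+d*((z-c[2])/d[:,2:]))[:,:2]
def proj(im,P):
    d=rot(im["attitude"]).inv().apply(np.atleast_2d(P)-im["xyz"]); s=d[:,:2]/d[:,2:]
    s=s*(1+im["k1"]*(s**2).sum(1,keepdims=True)); return s*[im["fx"],im["fy"]]+[im["cx"],im["cy"]]
def tri(obs): # [(im,uv),...] -> point, residual
    A=np.zeros((3,3));b=np.zeros(3);L=[]
    for im,uv in obs:
        d=rays(im,uv)[0]; d/=np.linalg.norm(d); M=np.eye(3)-np.outer(d,d); c=np.array(im["xyz"]); A+=M;b+=M@c;L.append((M,c))
    p=np.linalg.solve(A,b); return p,[round(float(np.linalg.norm(M@(p-c))),1) for M,c in L]
def contour(m):
    c=max(cv2.findContours(m.astype(np.uint8),cv2.RETR_EXTERNAL,cv2.CHAIN_APPROX_NONE)[0],key=len); return c[:,0].astype(float)
def box(im,m,z): # min-area rectangle of a mask on plane z: centre, long, short, angle of the long side
    (c,(a,b),t)=cv2.minAreaRect(onplane(im,contour(m),z).astype(np.float32)); t=np.radians(t)
    if b>a: a,b,t=b,a,t+np.pi/2
    return np.round(c,1),round(a,1),round(b,1),round((t+np.pi/2)%np.pi-np.pi/2,3)
E
python3 - <<'E'
from h import *
im=vision.get_image("top")
for n,z in dict(pepper_mill=140,spice_jar=105,garlic=25,lemon=29,peeler=12,stand=40,crate=50,utensil_tray=28,marker=8,tin=110).items():
    for d in models.trace("top",n)[:2]: print(n,round(d["conf"],2),box(im,d["pixels"],z))
# wrist overview
o=get_obs(); print(o['tcp_pos'])
bot.move_to([480,-40,380],down(0)); o=get_obs(); print(o['clock'],o['tcp_pos'],o['joint_pos'])
im=vision.get_image("wrist"); cv2.imwrite("pics/w1.png",im["color"]); print({k:np.round(v,4).tolist() for k,v in im.items() if k!="color"})
E
```

```text
pepper_mill 0.68 (array([428.9,  12.6]), 56.0, 48.2, np.float64(-1.56))
spice_jar 0.67 (array([ 522.5, -101.7]), 45.8, 38.1, np.float64(-0.243))
garlic 0.75 (array([531.7,  20.5]), 61.7, 50.5, np.float64(-0.771))
garlic 0.3 (array([ 719.7, -374.4]), 120.2, 78.5, np.float64(-0.779))
lemon 0.86 (array([ 428.6, -109.1]), 60.9, 56.6, np.float64(-0.78))
peeler 0.51 (array([445.5, 344.8]), 229.9, 138.4, np.float64(1.428))
stand 0.97 (array([ 535.9, -387.2]), 192.5, 102.5, np.float64(1.443))
crate 0.73 (array([444.3, 334.2]), 221.8, 131.1, np.float64(1.43))
utensil_tray 0.77 (array([ 685.7, -134.4]), 220.2, 135.2, np.float64(1.46))
marker 0.61 (array([483.9, 126.2]), 134.1, 18.9, np.float64(-0.148))
tin 0.57 (array([ 699.5, -349.3]), 109.7, 72.5, np.float64(-0.892))
[ 148.2771346  -555.56995998  303.95667208]
3.8583 [480.00295571 -40.60768435 379.84533766] [-1.08116685e-01  1.29515825e-01  1.62658253e+00 -3.11778738e-04
  1.38577750e+00  1.46362338e+00]
{'fx': 316.8235, 'fy': 316.8235, 'cx': 319.2902, 'cy': 203.3567, 'k1': -0.0102, 'xyz': [563.9681, -41.6495, 449.5132], 'attitude': [-0.1156, -0.6971, 0.6981, 0.116]}
```

View pics/w1.png

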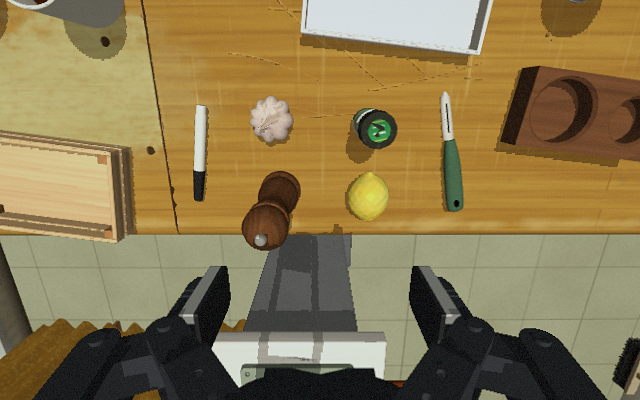

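The wrist view shows marker (199,150), garlic (272,119), mill (270,210, leaning outward because of its height), jar (377,128) and lemon (368,196). It also shows the peeler (450,150), the wide well (560,107), the tray's near edge at the top and the crate's right end at left. Next I take more wrist views and triangulate.

```bash
python3 - <<'E'
from h import *
import pickle
S=[]
def look(names):
    im=vision.get_image("wrist"); ms={}
    for n in names:
        r=models.trace("wrist",n)
        if r: ms[n]=[(d["conf"],d["pixels"]) for d in r[:2]]
    S.append((im,ms))
it="pepper_mill spice_jar garlic lemon peeler".split()
look(it)
effector.move_gripper(25); print("depth25",bot.grip_depth, get_obs()["grip_width"]); effector.move_gripper(85); print(bot.grip_depth)
bot.move_to([440,-130,380],down(0)); look(it+["stand"])
bot.move_to([430,-330,400],down(0)); look(["stand","utensil_tray","tin"])
bot.move_to([490,-240,400],down(0)); look(["stand","utensil_tray","peeler"])
bot.move_to([540,-120,400],down(0)); look(["utensil_tray"])
bot.move_to([380,250,400],down(0)); look(["crate","marker"])
bot.move_to([340,330,400],down(0)); look(["crate"])
pickle.dump(S,open("S.pkl","wb")); print(get_obs()["clock"])
for i,(im,ms) in enumerate(S): print(i,{n:[(round(c,2),cv2.boundingRect(m.astype(np.uint8))) for c,m in v] for n,v in ms.items()})
out=np.vstack([np.hstack([cv2.resize(S[i][0]["color"],(400,250)) for i in p]) for p in ((2,3),(4,5))]); cv2.imwrite("pics/w2.png",out)
E
```

```text
depth25 53.900000000000006 24.96284661638223
53.900000000000006
10.8583
0 {'pepper_mill': [(0.59, (241, 170, 60, 82)), (0.18, (193, 105, 15, 96))], 'spice_jar': [(0.67, (352, 108, 46, 40))], 'garlic': [(0.79, (251, 97, 43, 46))], 'lemon': [(0.87, (348, 171, 42, 49))], 'peeler': [(0.69, (440, 93, 22, 118))]}
1 {'pepper_mill': [(0.71, (150, 143, 88, 73))], 'spice_jar': [(0.67, (275, 70, 40, 41))], 'garlic': [(0.87, (176, 61, 46, 51))], 'lemon': [(0.73, (282, 142, 42, 53))], 'peeler': [(0.73, (377, 59, 28, 127))], 'stand': [(0.7, (439, 28, 182, 103))]}
2 {'stand': [(0.77, (292, 21, 158, 102))], 'utensil_tray': [(0.72, (139, 0, 109, 16))]}
3 {'stand': [(0.94, (357, 76, 157, 92))], 'peeler': [(0.98, (297, 101, 31, 113))]}
4 {'utensil_tray': [(0.64, (242, 0, 184, 106))]}
5 {'crate': [(0.74, (166, 44, 173, 126))], 'marker': [(0.61, (395, 25, 31, 105))]}
6 {'crate': [(0.63, (226, 4, 181, 136))]}
```

View pics/w2.png

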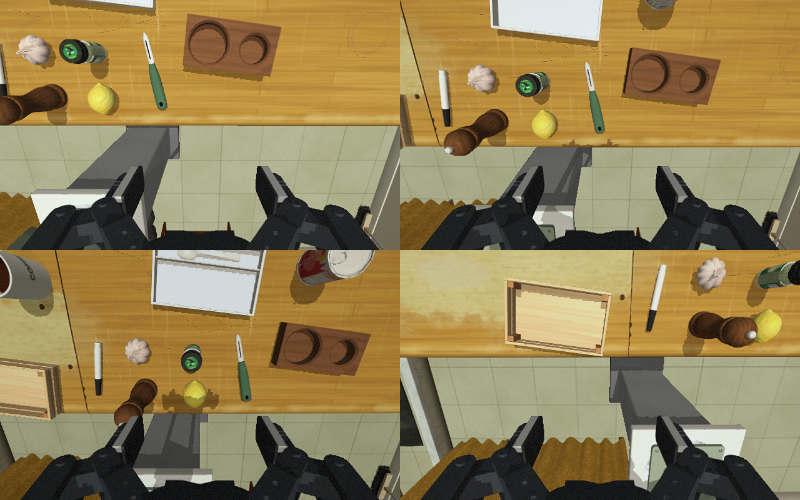

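The crop sheet shows the stand with the wide well on the left (+y), the wide bay of the tray empty with the spoon on the far side, and the crate whole. I fit size-known outlines (pose plus height) to all the masks jointly.

```bash
cat > fit.py <<'E'
from h import *
import pickle
from scipy.optimize import least_squares
A=np.linspace(0,2*np.pi,40,endpoint=False)
def ring(rx,ry,z): return np.c_[rx*np.cos(A),ry*np.sin(A),np.full(40,z)]
def cyl(prof): return np.vstack([ring(r,r,z) for r,z in prof])
def boxm(a,b,h): return np.array([[sx*a/2,sy*b/2,z] for sx in(-1,1) for sy in(-1,1) for z in(0,h)],float)
def ell(a,b,c): return np.vstack([ring(a/2*np.cos(t),b/2*np.cos(t),c/2+c/2*np.sin(t)) for t in np.linspace(-1.5,1.5,13)])
M=dict(pepper_mill=cyl([(29,0),(29,10),(24.5,130),(24.5,150),(17,159),(6,170)]),spice_jar=cyl([(20,0),(20,105)]),garlic=ell(60,57,58),lemon=ell(72,57,58),
 peeler=boxm(170,25,18),stand=boxm(96,186,40),crate=boxm(130,210,50),utensil_tray=boxm(128,216,28))
def hullres(im,pts,m):
    c=contour(m); c=cv2.convexHull(c.astype(np.float32))[:,0]
    n=np.linspace(0,1,120,endpoint=False); cc=np.vstack([c,c[:1]]); s=np.r_[0,np.cumsum(np.linalg.norm(np.diff(cc,axis=0),axis=1))]
    c=np.c_[[np.interp(n*s[-1],s,cc[:,k]) for k in(0,1)]].T   # even samples round the mask's hull
    ok=(c>2).all(1)&(c[:,0]<636)&(c[:,1]<396)
    h=cv2.convexHull(proj(im,pts).astype(np.float32))
    return np.array([cv2.pointPolygonTest(h,tuple(map(float,q)),True) if k else 0. for q,k in zip(c,ok)])*im["xyz"][2]/im["fx"]
def fit(n,obs,x0,yaw=True):
    # parameters: x, y, yaw, scale of height (measured height)
    def P(p): return R.from_euler('z',p[2]).apply(M[n]*[1,1,p[3]])+[p[0],p[1],0]
    f=lambda p: np.concatenate([hullres(im,P(p),m) for im,m in obs]+[[0 if yaw else p[2]-x0[2]]])
    r=least_squares(f,x0,loss="soft_l1",f_scale=2,x_scale=[10,10,.1,.1],diff_step=1e-3)
    return r.x,np.sqrt(np.mean(r.fun**2))
E
cat > run.py <<'E'
from fit import *
S=pickle.load(open("S.pkl","rb"))
x0=dict(pepper_mill=(429,13,0),spice_jar=(522,-102,0),garlic=(532,20,0),lemon=(429,-109,0),peeler=(475,-205,.1),stand=(536,-387,-.13),crate=(444,334,-.13),utensil_tray=(686,-134,-.11))
top=vision.get_image("top"); T={}
for n in x0:
    for d in models.trace("top",n)[:2]:
        c=onplane(top,contour(d["pixels"]).mean(0),20)[0]
        if np.hypot(*(c-x0[n][:2]))<40: T[n]=(top,d["pixels"]); break
sc=vision.get_image("scene")
for n in ("utensil_tray","crate","garlic"):
    d=models.trace("scene",n)
    if d: T[n+"_s"]=(sc,d[0]["pixels"])
res={}
for n in x0:
    obs=[(im,ms[n][0][1]) for im,ms in S if n in ms]+[T[k] for k in (n,n+"_s") if k in T]
    p,e=fit(n,obs,np.r_[x0[n],1.],yaw=n not in("pepper_mill","spice_jar","garlic"))
    per=[np.round(fit(n,[o],p,False)[0][:2],1).tolist() for o in obs] if n in("garlic","lemon","stand","crate") else ""
    print(n,np.round(p[:3],3),"height",round(p[3]*M[n][:,2].max(),1),"rms",round(e,1),len(obs),per); res[n]=p
pickle.dump(res,open("res.pkl","wb"))
# overlay
im,_=S[1]; c=im["color"].copy()
for n in ("pepper_mill","spice_jar","garlic","lemon","peeler","stand"):
    p=res[n]; h=cv2.convexHull(proj(im,R.from_euler('z',p[2]).apply(M[n])+[p[0],p[1],0]).astype(np.int32)); cv2.polylines(c,[h],True,(255,255,0),1)
im,_=S[4]; c2=im["color"].copy()
for n in ("utensil_tray","stand","peeler"):
    p=res[n]; h=cv2.convexHull(proj(im,R.from_euler('z',p[2]).apply(M[n])+[p[0],p[1],0]).astype(np.int32)); cv2.polylines(c2,[h],True,(255,255,0),1)
im,_=S[5]; c3=im["color"].copy()
for n in ("crate",):
    p=res[n]; h=cv2.convexHull(proj(im,R.from_euler('z',p[2]).apply(M[n])+[p[0],p[1],0]).astype(np.int32)); cv2.polylines(c3,[h],True,(255,255,0),1)
cv2.imwrite("pics/fit1.png",np.vstack([c[20:220],c2[0:180],c3[20:220]]))
E
python3 run.py
```

```text
pepper_mill [4.3013e+02 1.6855e+01 1.4400e-01] height 161.8 rms 1.3 3 
spice_jar [ 5.28460e+02 -1.05152e+02  5.20000e-02] height 98.3 rms 1.3 3 
garlic [ 5.33944e+02  2.23670e+01 -2.27000e-01] height 37.4 rms 1.4 4 [[532.2, 24.3], [534.9, 24.0], [537.7, 25.0], [538.1, 20.5]]
lemon [ 4.27959e+02 -1.09726e+02 -1.01000e-01] height 38.8 rms 1.4 3 [[424.3, -112.5], [425.8, -108.1], [428.5, -112.1]]
peeler [ 4.82036e+02 -2.27323e+02  2.09000e-01] height 0.0 rms 3.8 4 
stand [ 5.3951e+02 -3.9167e+02 -1.2300e-01] height 40.3 rms 1.0 4 [[539.6, -391.9], [539.6, -391.5], [539.7, -391.6], [539.1, -392.1]]
crate [ 4.46996e+02  3.37675e+02 -1.37000e-01] height 49.5 rms 1.5 4 [[447.5, 336.8], [447.1, 337.2], [445.2, 339.7], [452.1, 336.8]]
utensil_tray [ 6.87950e+02 -1.34477e+02 -1.06000e-01] height 30.4 rms 1.5 4
```

View pics/fit1.png

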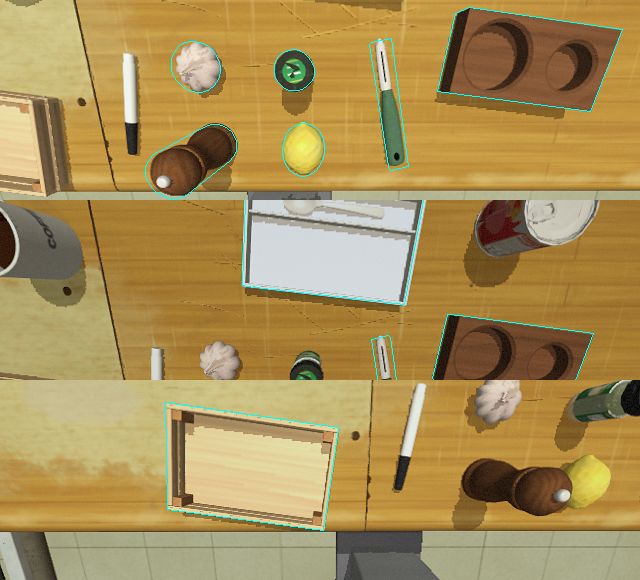

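The outlines hug the objects: stand, tray and crate heights come out at 40, 30 and 50 mm as stated, mill about 162 and jar about 98 mm. The peeler's outline is slightly wide, so I'll refine it later. Mill first.

```bash
cat > act.py <<'E'
from h import *
import pickle
res=pickle.load(open("res.pkl","rb")); G=bot.grip_depth
def local(n,x,y):
    p=res[n]; c,s=np.cos(p[2]),np.sin(p[2]); return np.array([p[0]+c*x-s*y,p[1]+s*x+c*y])
def st(tag): o=get_obs(); print(tag,round(o["clock"],1),"tcp",np.round(o["tcp_pos"],1),"F",np.round(o["force"],1),"w",round(o["grip_width"],1),"gf",round(o["grasp_force"],1)); return o
def guarded(zlim,df=4,step=1.0,lat=12):
    p=np.array(get_obs()["tcp_pos"]); f0=np.array(get_obs()["force"]); z=p[2]
    while z>zlim:
        z-=step; bot.line_to([p[0],p[1],z],speed=20); f=np.array(get_obs()["force"])-f0
        if f[2]>df or np.hypot(f[0],f[1])>lat: print("contact",np.round(f,1)); break
    return z
def pick(xy,yaw,zg,force,zsafe,opening=85):
    q=down(yaw); effector.move_gripper(opening); bot.move_to([*xy,zsafe],q); bot.line_to([*xy,zg+G+25],speed=200); bot.line_to([*xy,zg+G],speed=80)
    st("at"); effector.move_gripper(0,force); bot.sleep(.2); st("gripped")
def place(xy,yaw,zg,zsafe,opening,zup,lift=True):
    p=get_obs()["tcp_pos"]; 
    if lift: bot.line_to([p[0],p[1],zsafe],speed=200); st("lifted")
    bot.line_to([*xy,zsafe],rot=down(yaw),speed=250); st("over")
    bot.line_to([*xy,zg+G+8],speed=150); guarded(zg+G-4); st("down")
    effector.move_gripper(opening); bot.sleep(.2); bot.line_to([*xy,zup],speed=120); st("up")
E
python3 - <<'E'
from act import *
m=res["pepper_mill"]; w=local("stand",0,45); print(w)
pick(m[:2],0,141,60,340); p=get_obs()["tcp_pos"]
bot.line_to([p[0],p[1],235],speed=80); st("lift40")
im=vision.get_image("wrist"); cv2.imwrite("pics/mill.png",im["color"])
E
```

```text
[ 545.02266694 -347.00921778]
at 14.2 tcp [430.5  16.9 195.4] F [-0.8  0.1  0. ] w 84.6 gf 0.0
gripped 14.9 tcp [431.   16.9 196. ] F [-0.3  1.1  4.7] w 45.7 gf 60.7
lift40 15.5 tcp [430.6  16.8 234.6] F [-0.8 -0.7 -0.7] w 45.8 gf 61.5
```

View pics/mill.png

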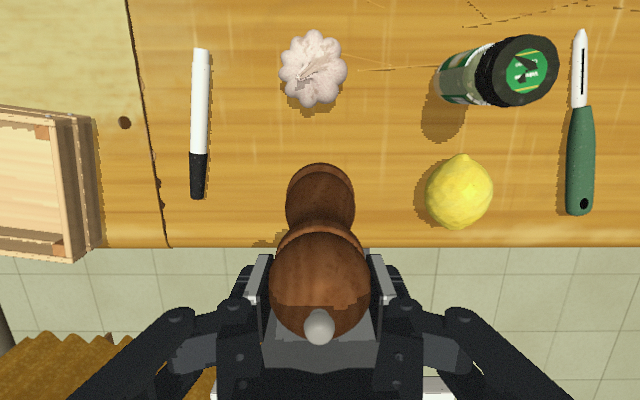

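The picture shows the mill between the pads, head at (320,285) and base at (320,200), and it stands upright. Width 45.7 mm is plausible for the round head. Continuing to the wide well.

```bash
python3 - <<'E'
from act import *
im=vision.get_image("wrist"); print("base far edge predicted if lifted / if not", proj(im,[[459,17,40],[459,17,0]]).round())
w=local("stand",0,45)
place(w,res["stand"][2],12+141,345,75,350)
bot.line_to([470,-300,400],rot=down(res["stand"][2]),speed=300)
im=vision.get_image("wrist"); cv2.imwrite("pics/mill2.png",im["color"])
E
```

```text
base far edge predicted if lifted / if not [[318. 164.]
 [318. 156.]]
lifted 16.3 tcp [429.9  16.9 343.8] F [ 0.4 -0.3 -1.5] w 45.7 gf 61.5
over 18.0 tcp [ 544.8 -346.1  345.2] F [-0.1 -0.2 -1.4] w 46.0 gf 61.5
contact [-1.   1.6  5.8]
down 21.2 tcp [ 545.9 -347.3  208.1] F [-1.   0.7  5. ] w 45.5 gf 62.0
up 23.2 tcp [ 544.8 -346.9  349. ] F [-0.3  0.2 -0. ] w 74.9 gf 0.0
```

View pics/mill2.png

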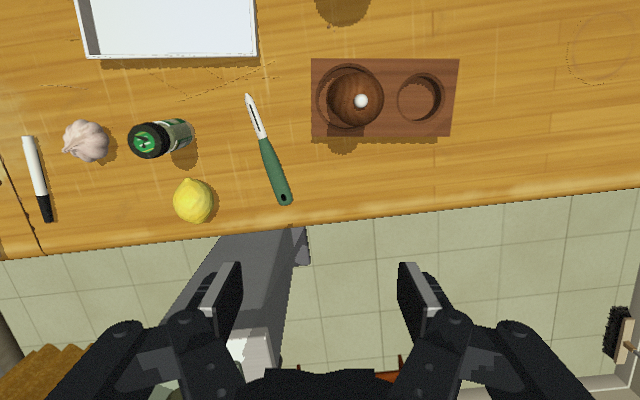

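The mill stands upright in the wide well at (350,97), with the narrow well free at (420,97). The descent stopped about 1 mm from the expected height. Next the jar.

```bash
python3 - <<'E'
from act import *
j=res["spice_jar"]; w=local("stand",0,-49); print(w)
pick(j[:2],0,85,40,300)
place(w,res["stand"][2],12+85,365,62,350)
bot.line_to([470,-300,400],speed=300)
im=vision.get_image("wrist"); cv2.imwrite("pics/jar2.png",im["color"][:250,200:])
E
```

```text
[ 533.50725475 -440.30120716]
at 26.2 tcp [ 528.7 -105.2  139.2] F [-0.7 -0.9 -0.3] w 85.1 gf 0.0
gripped 26.9 tcp [ 528.7 -105.1  139.4] F [-1.   1.9  4.7] w 39.4 gf 40.2
lifted 28.2 tcp [ 528.2 -105.   363.6] F [-0.1  0.  -1.2] w 39.5 gf 40.3
over 29.7 tcp [ 533.6 -439.3  365.2] F [-0.7  0.1 -0.4] w 39.7 gf 40.3
contact [-1.5  0.9  6.5]
down 33.7 tcp [ 534.2 -440.7  151.4] F [-1.   1.2  5.4] w 39.9 gf 40.9
up 36.0 tcp [ 533.4 -440.2  349.1] F [ 0.5 -0.3 -0.8] w 62.2 gf 0.0
```

View pics/jar2.png

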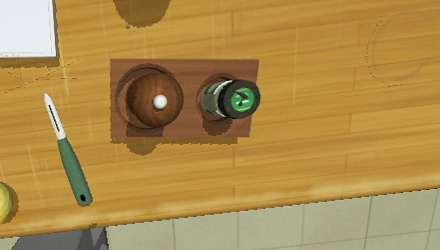

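The jar stands in the narrow well (cap at (240,98) in the crop), and the mill is still upright. Next garlic and lemon, closing across the crate's short side when setting down.

```bash
python3 - <<'E'
from act import *
yc=res["crate"][2]+np.pi/2
g=res["garlic"]; pick(g[:2],yc,27,30,200)
place(local("crate",0,50),yc,8+27,200,78,200)
l=res["lemon"]; pick(l[:2],l[2],30,30,200)
p=get_obs()["tcp_pos"]; bot.line_to([p[0],p[1],200],speed=150)
im=vision.get_image("wrist"); cv2.imwrite("pics/lem.png",im["color"])
E
```

```text
at 39.7 tcp [534.3  22.4  81.3] F [-0.  -0.1  0.8] w 85.1 gf 0.0
gripped 40.2 tcp [534.4  22.4  82.1] F [-1.8 -0.9  6.7] w 57.5 gf 30.7
lifted 41.0 tcp [533.7  22.4 199.1] F [-0.1 -0.1 -0.4] w 57.5 gf 32.1
over 42.6 tcp [454.  386.2 199.9] F [-1.1  0.3 -0.1] w 57.2 gf 32.1
contact [-1.6 -1.3  4.3]
down 45.5 tcp [454.5 387.5  90.2] F [-0.7 -0.3  3.7] w 57.1 gf 32.3
up 47.1 tcp [453.4 386.9 199.2] F [-0.4 -0.6 -0.1] w 77.8 gf 0.0
at 50.2 tcp [ 428.4 -109.8   84.5] F [0.8 0.7 0. ] w 84.8 gf 0.0
gripped 50.8 tcp [ 428.3 -109.8   84.9] F [-1.3  0.7  6.2] w 54.6 gf 30.4
```

View pics/lem.png

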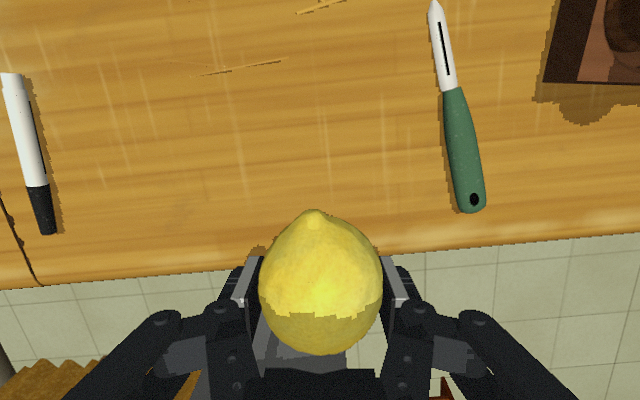

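The lemon is held centrally at (320,285), tip forward, width 54.6 mm. I place it, then check the crate and measure the peeler from two wrist positions.

```bash
python3 - <<'E'
from act import *
yc=res["crate"][2]+np.pi/2
place(local("crate",0,-50),yc,8+30,200,78,230,lift=False)
bot.move_to([380,230,330],down(0)); im=vision.get_image("wrist"); a=im["color"][:230,100:540].copy()
V=[]
for x,y,z in ((420,-150,280),(400,-235,280)):
    bot.move_to([x,y,z],down(0)); im=vision.get_image("wrist"); d=models.trace("wrist","peeler")
    print([(round(k["conf"],2),np.round(k["rect"]).tolist()) for k in d[:2]]); m=d[0]["pixels"]; V.append((im,m))
    for zz in (0,9,18): print(zz,box(im,m,zz))
# axis + end points triangulated
E_=[]
for im,m in V:
    c=contour(m); mu=c.mean(0); u=np.linalg.svd(c-mu)[2][0]; u*=np.sign(u[1]); t=(c-mu)@u
    ends=[c[t>t.max()-1.5].mean(0),c[t<t.min()+1.5].mean(0)]; E_.append([(im,e) for e in ends])
for k in (0,1): print("end",tri([E_[0][k],E_[1][k]]))
im,m=V[1]; b=im["color"].copy(); cv2.polylines(b,[contour(m).astype(int)],True,(0,0,255),1)
cv2.imwrite("pics/pl.png",np.hstack([a,b[:230,200:540]])); pickle.dump(V,open("V.pkl","wb")); st("")
E
```

```text
over 53.5 tcp [440.  287.4 199.9] F [-0.2 -0.3 -0.8] w 54.3 gf 31.8
contact [-2.6 -2.  12.3]
down 56.6 tcp [440.8 288.3  92.8] F [-2.4 -2.4 11.7] w 54.2 gf 32.7
up 58.4 tcp [439.8 287.9 229.3] F [-0.  -0.  -0.1] w 77.8 gf 0.0
[(0.69, [376.0, 27.0, 412.0, 194.0])]
0 (array([ 483.5, -227.1]), 174.0, 25.9, np.float64(0.215))
9 (array([ 484. , -225.1]), 169.5, 25.2, np.float64(0.215))
18 (array([ 484.5, -223.2]), 165.0, 24.5, np.float64(0.215))
[(0.81, [292.0, 2.0, 337.0, 177.0])]
0 (array([ 484.4, -225.8]), 173.3, 26.0, np.float64(0.191))
9 (array([ 484.4, -226. ]), 168.8, 25.3, np.float64(0.191))
18 (array([ 484.4, -226.3]), 164.4, 24.7, np.float64(0.191))
end (array([ 402.25382355, -242.46858033,    8.91833227]), [0.3, 0.3])
end (array([ 568.3056739 , -209.20341981,    1.54467507]), [0.5, 0.5])
 61.8 tcp [ 400.2 -234.2  280. ] F [0.3 0.7 0.3] w 78.0 gf 0.0
```

View pics/pl.png

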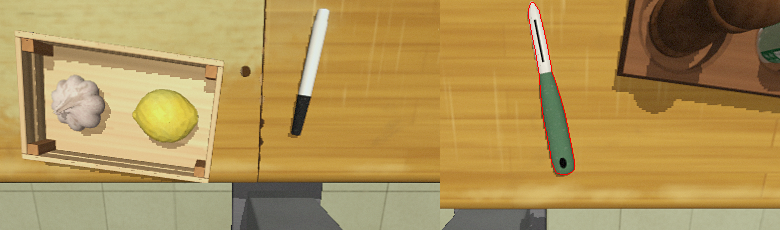

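The left crop shows the garlic at (78,103) and the lemon at (165,117), lying in the crate with the marker untouched. In the right crop the peeler's outline fits well: end heights triangulate to 9 and 2 mm, length 169 and yaw 0.198. Now pick the peeler by its handle.

```bash
python3 - <<'E'
from act import *
ya=.198; xy=np.array([485,-225.8])-12*np.array([np.cos(ya),np.sin(ya)])
effector.move_gripper(48); bot.move_to([*xy,160],down(ya)); bot.line_to([*xy,88],speed=100)
z=guarded(76.5,df=3); st("low")
if z>77: bot.line_to([*xy,z+1],speed=20)
effector.move_gripper(0,50); bot.sleep(.2); o=st("gripped"); print("zpick",o["tcp_pos"][2])
bot.line_to([*xy,200],speed=100); o=st("lifted")
w=local("utensil_tray",-19.5,-12); bot.line_to([*w,200],rot=down(res["utensil_tray"][2]+np.pi/2),speed=200); st("over")
im=vision.get_image("scene"); c=im["color"]; x,y=proj(im,[[*w,100]])[0].astype(int)
im2=vision.get_image("wrist"); cv2.imwrite("pics/pe.png",np.hstack([cv2.resize(c[y-50:y+50,x-60:x+60],(360,300)),im2["color"][100:400,100:540]]))
E
```

```text
low 67.0 tcp [ 473.6 -228.4   75.7] F [ 0.5 -0.2 -0.2] w 47.9 gf 0.0
gripped 67.5 tcp [ 473.8 -228.5   76. ] F [-0.7  0.2  3.6] w 23.7 gf 50.7
zpick 75.99757725745262
lifted 68.9 tcp [ 472.9 -228.   199.3] F [-0.5  0.2  0.2] w 23.6 gf 50.2
over 70.3 tcp [ 666.8 -144.5  199.8] F [ 0.7 -0.4 -0.5] w 23.8 gf 50.2
```

View pics/pe.png

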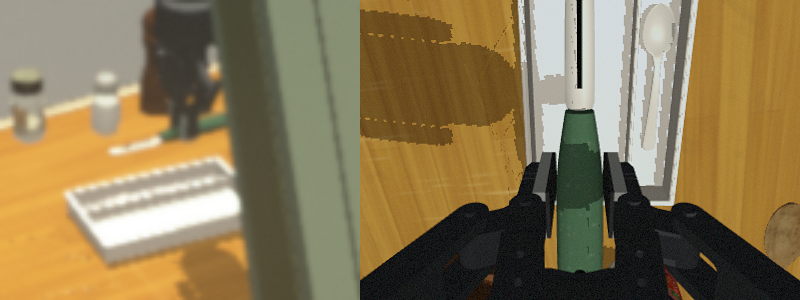

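The peeler is held level and lies along the wide bay in the wrist half (divider at x≈630, left wall at ≈530). Setting it down.

```bash
python3 - <<'E'
from act import *
w=local("utensil_tray",-19.5,-12); yt=res["utensil_tray"][2]+np.pi/2
bot.line_to([*w,90],speed=120); guarded(77,df=3); st("down")
effector.move_gripper(40); bot.sleep(.2); bot.line_to([*w,250],speed=120); st("up")
bot.move_to([480,-180,420],down(0)); im=vision.get_image("wrist")
bot.move_to([148,-555,304],down(-.26)); t=vision.get_image("top"); st("home")
cv2.imwrite("pics/end.png",np.vstack([im["color"][:270],t["color"][50:280]]))
E
```

```text
contact [-1.5  0.8  4.5]
down 74.7 tcp [ 668.  -144.5   79. ] F [-0.7  1.4  3.9] w 23.6 gf 50.9
up 76.8 tcp [ 667.  -144.3  249. ] F [ 0.1 -0.1 -0.9] w 40.2 gf 0.0
home 80.0 tcp [ 149.  -554.7  304.4] F [ 0.3 -0.  -0.2] w 40.1 gf 0.0
```

View pics/end.png

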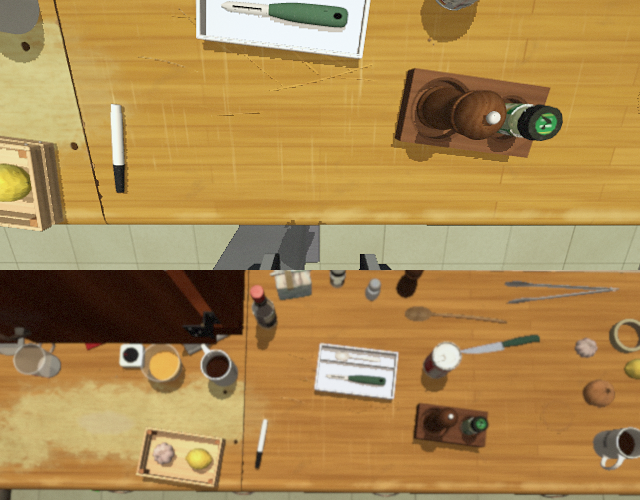

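The wrist half shows the peeler flat and lengthwise in the wide bay (285,12), with the mill and jar upright in their wells (480,115 and 540,122). The top half shows garlic (164,453) and lemon (199,458) in the crate, with the marker and tin where they were. Everything is in place, so I hand in.

```bash
python3 -c "
from cell import bot
print(bot.sign_off())"
```

```text
the job is handed in; nothing more can be done
None
```

I sorted all five things in the order asked and handed the job in at about 80 s of the 136 s; the last pictures show each in its place and the marker and red tin where they were, though sign-off gave no verdict.

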